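Throw the fixture clamp over centre with the extension bar

ROBOT

A 6-joint arm with a two-finger parallel gripper is mounted at the origin on the work surface. World frame = base frame: x ahead of the robot, y to its left, z up, the work surface at z = 0. Lengths are in mm, angles in rad, forces in N, time in s.
With the tool pointing down it reaches from about 275 to 775 mm from the base axis. Payload 14.6 kg.
Tool frame: the origin (TCP) lies between the finger pads; the fingertips stand 17 mm ahead of it and the grasp point (between the pads) lies 2 mm behind it; z points along the fingers, y is the direction in which the jaws open and shut (so a half turn about z gives the same grasp; the last joint's range is limited). The gripper opens to 85 mm and grips with 20 to 120 N. Pads are 22 mm wide; open, the fingers measure 114 mm over their backs; the gripper's body (76 mm by 85 mm) begins 54 mm behind the grasp point. The pads swing forward as they close: fully open they stand 13 mm farther back than shut.
Start: joints at [-1.297, 0.263, -0.048, 1.259, 0, 1.415], TCP at [218.279, -477.475, 248.278] pointing down, gripper open.
Joint ranges: [-2.65, 2.65], [-0.89, 1.7], [-1.18, 1.37], [-2.13, 2.11], [-1.35, 1.29], [-3.14, 3.14]. Speed limits (rad/s): [1.89, 1.89, 2.57, 2.79, 3.14, 3.14].

INTERFACE

Orientations are given as a 3x3 rotation matrix whose columns are the frame's x, y, z axes.
In Python, from workcell import sensors, imaging, job_done gives the robot as it stands.
- The arm moves only by the tool move_arm, never from a script. Its arguments are lists of equal length, an entry for each row: "slide": the shift along the world's x, y, z as a fraction of full scale, a list of three; "delta_rot": the turn, a rotation vector about the world's x, y, z as a fraction of full scale, a list of three; "gripper": the opening, from 0 (shut) to 1 (fully open). A call has 1 to 12 rows; each row shifts and turns the commanded pose from where the row before left it; what a row does not reach is not made up. Full scale, the value 1, is 0.05 m for a shift and 0.12 rad for a turn. A row lasts 1/8 s, in which the tool goes at most 62.5 mm and 10.7 degrees, less where a joint would pass 70% of its speed; a pose out of reach is approached as far as the arm can. A call with a number of a shift or a turn outside -1 to 1 is refused whole. A call with a gripper value outside its range is refused whole. The fingers move at their own pace and stop on an object; the grip force is fixed at half the most. Time passes only in rows, so rows that do not move let the fingers close. It gives the time, the measured TCP pose, the force and the opening at its end, in the units of the state.
- sensors.read_state(): the state, without advancing time (a new reading comes with each control period).
- imaging.snapshot(name): name is "side" or "top" or "wrist"; returns a dict with "img" (420x560x3 uint8, red, green, blue), "K" (3x3 intrinsics, pixels), "extrinsics" (4x4, takes a point from world to camera coordinates); the wrist camera has in their place "hand_eye" (4x4, takes a point from camera to tool coordinates, whose origin is the TCP and whose axes are the flange's). Camera axes: x right, y down, z forward; pixel columns grow to the right and rows downward; lengths in mm; the calibration is good to about 2 mm. A picture is of the moment at which its call begins: read the wrist's pose just before it. There is no depth.
- job_done(): hands the job in, once; it reports no verdict.
The state is a dict: "t": time; "joint_positions": joint angles; "dq": joint speeds; "joint_efforts": joint torques, N m; "position": TCP position; "orientation": TCP orientation; "wrist_force": force on the tool from outside, world axes, zero at the start; "wrist_torque": the same for the moment, N m; "gripper_width": finger opening in mm.
Only numpy, scipy, OpenCV 4.12 (cv2) and the standard library are available. Lean on these libraries where they do the work, as an engineer would, in place of code of your own. Each camera call takes 0.05 s, during which the arm holds its last target.

TASK

Clamp the casting in the deburring fixture: take the yellow extension bar from its wooden rest, slip it fully over the clamp handle up to the collar, and throw the handle past its dead point until it stays against its closed stop. Then pull the bar off and lay it back in its rest. Move the handle only with the bar, never with the gripper itself, do not ram the bar into the handle or lean hard on the closed stop, and leave the other things on the bench alone.

Things in the scene. Friction and masses are not known exactly. Their poses are not given: they have to be found in the camera images.
- bar: Yellow square steel tube, 220 mm long, 26 x 26 mm outside, 20 x 20 mm inside, open right through, two black bands 50 mm either side of its middle; 250 g. Origin at its very middle, x along it. Both ends are alike. Starts in the rest, its axis 43 mm above the bench. Grip it at its middle, across its sides.
- rest: Wooden rest, fixed, 240 x 90 mm. Origin under its middle on the bench, x along the bar's lie. Two dark saddles centred 80 mm either side of the middle (each 20 mm long) carry the bar's underside 30 mm above the bench between cheeks 35 mm apart that rise to 46 mm; between the saddles is only the 10 mm thick board.
- fixture: Grey steel plate 130 x 300 x 12 mm, fixed, with the clamp and the nest. Origin on the bench under the clamp's pivot; the plate reaches 50 mm to its -y and 250 mm to its +y side. The green clamp housing (top 91 mm above the bench) and the steel nest lie on the +y side; the handle points to the -y side.
- lever (a joint): Swing of the red clamp lever about its vertical pivot, rad: 0 open (starts there), growing counter-clockwise from above. A spring resists up to about 1.8 N m, fading to nothing at the dead point; beyond it the spring throws the lever 0.06 rad on, onto the closed stop, and holds it. The handle's setting differs each time: dead point anywhere from 0.60 to 1.00. Let go before it, it springs open.
- pivot (a point): The lever's pivot axis at the handle's height, 70 mm above the bench; x points out along the handle, z up, turning with the lever.
- handle_tip (a point): End of the handle: a level round steel stub, 18 mm in diameter, from the collar (30 mm in diameter, face 50 mm from the pivot) out to 120 mm from the pivot, the last 12 mm coned to 8 mm. Axes as pivot. The bar's end comes up against the collar.
- bar_home (a point): Point on the handle's line, 160 mm from the pivot, where the bar's middle lies when fully home. Axes as pivot, turning with the lever. Pushing there takes up to about 12 N. The bar has play on the handle: its own angle runs up to 0.1 rad ahead of the handle's under load, less as it fades; once the lever is on its stop, about 0.1 rad further already overloads it.
- casting: Aluminium casting 42 x 44 x 30 mm, 100 g, lying loose in the nest on the fixture; origin under its middle. When the clamp closes, the ram slides it 1 to 3 mm against the nest's back stop. Not to be handled.
- pad: Black rubber pad, 24 mm in diameter, on the end of the clamp's ram; it presses the casting into the nest along the fixture's +y when the clamp is closed. Origin where it joins the ram.
- oil: Bystander: white oil bottle with red cap, 48 mm in diameter, 110 mm tall, standing on the bench; origin under its middle.
- casting_b: Bystander: loose aluminium casting 42 x 44 x 30 mm on the bench; origin under its middle.
Things that resemble listed ones, but are neither listed nor needed, are in the scene too. Several things have the shape of the bar; the one meant has the colours described above.

How it is judged:
By the outcome, as a careful person would: the job done as asked, in the order asked, and still so for the second after the job is handed in, with the robot touching nothing.
It also fails if it takes over 69 s, if anything falls off the work surface, if the arm or the gripper's body presses on something with over 40 N, if the wrist force passes 120 N, or if a joint passes its speed limit or range.

## Working session

There is one attempt and no reset: what is moved stays moved. The work goes in short steps, Python scripts to look and compute and a tool call to move; the robot and the scene stay as the last step left them, time stands still between calls to the robot, and variables do not carry over. Pictures are saved under pics/ and viewed, and the job is handed in when it is done.

Besides the shell and the picture viewer there is one more tool, called after ">>>" as name(argument=value, ...), one argument or row to a line, values as JSON. move_arm: Moves the arm, as the interface text tells. Its arguments: {"type":"object","properties":{"slide":{"type":"array","items":{"type":"array","items":{"type":"number","minimum":-1,"maximum":1}}},"delta_rot":{"type":"array","items":{"type":"array","items":{"type":"number","minimum":-1,"maximum":1}}},"gripper":{"type":"array","items":{"type":"number"}}},"required":["slide","delta_rot","gripper"]}

```bash
mkdir -p pics; ls
python3 - <<'E'
from workcell import sensors, imaging
import cv2,json,pickle
s=sensors.read_state();print(s)
for n in("top","side","wrist"):
    d=imaging.snapshot(n);pickle.dump((s,d),open(f'pics/{n}0.pkl','wb'));cv2.imwrite(f'pics/{n}0.png',d['img'][:,:,::-1])
    print(n,{k:v for k,v in d.items() if k!='img'})
E
```

```text
pics
{'t': 0.0, 'joint_positions': array([-1.29730053e+00,  2.63527593e-01, -4.89453559e-02,  1.25941015e+00,
        7.12713422e-06,  1.41550345e+00]), 'dq': array([ 0.00091316, -0.00012755,  0.00021197,  0.00062702, -0.00129773,
       -0.00098111]), 'joint_efforts': array([-3.80343961e-03, -6.37615228e+01,  3.84567297e+01,  1.37558207e-02,
       -2.14381730e-04, -7.77953659e-06]), 'position': array([ 218.20704848, -477.213786  ,  247.81958368]), 'orientation': array([[ 9.09470076e-01,  4.15769286e-01, -2.86674252e-04],
       [ 4.15769348e-01, -9.09469488e-01,  1.04830636e-03],
       [ 1.75132101e-04, -1.07259363e-03, -9.99999409e-01]]), 'wrist_force': array([ 0.02025242, -1.20271471, -0.64314034]), 'wrist_torque': array([-0.03296222, -0.03483015,  0.01881879]), 'gripper_width': 85.49495994213007}
top {'K': array([[453.68473146,   0.        , 285.71823461],
       [  0.        , 453.68473146, 208.08023116],
       [  0.        ,   0.        ,   1.        ]]), 'extrinsics': array([[-2.01828977e-02, -9.99733377e-01, -1.12171998e-02,
        -9.71210939e+01],
       [-9.95080138e-0
[... 577 characters left out ...]
8e+02],
       [ 5.21928953e-01,  6.95534800e-01, -4.93782857e-01,
         1.46754943e+03],
       [ 0.00000000e+00,  0.00000000e+00,  0.00000000e+00,
         1.00000000e+00]])}
wrist {'K': array([[346.93883733,   0.        , 277.63422333],
       [  0.        , 346.93883733, 211.7460573 ],
       [  0.        ,   0.        ,   1.        ]]), 'hand_eye': array([[-2.73093553e-05, -9.64855163e-01, -2.62782257e-01,
         6.58123572e+01],
       [ 9.99999981e-01, -7.76660233e-05,  1.81241722e-04,
         1.53958949e+00],
       [-1.95281264e-04, -2.62782247e-01,  9.64855146e-01,
        -1.25425645e+02],
       [ 0.00000000e+00,  0.00000000e+00,  0.00000000e+00,
         1.00000000e+00]])}
```

View pics/top0.png

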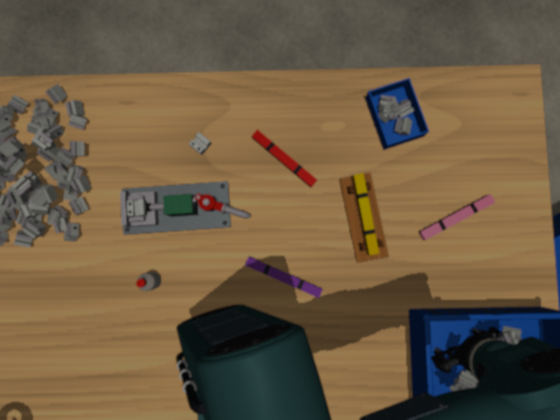

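View pics/side0.png

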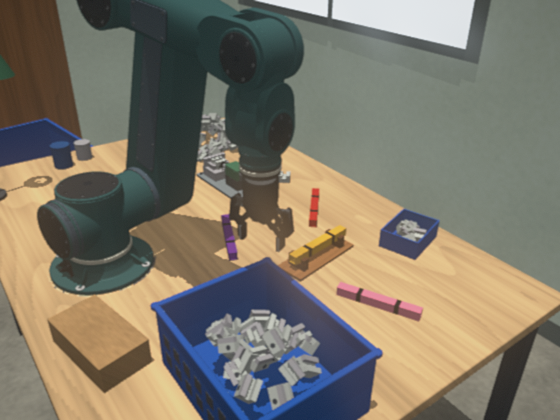

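View pics/wrist0.png

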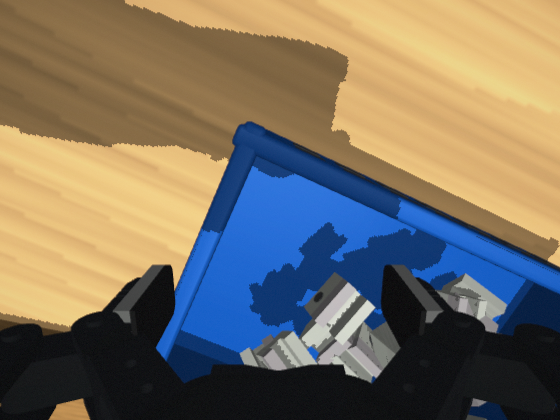

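The top view shows the yellow bar in its rest, centred near (366,214). The fixture is near (178,207), with the red lever at (207,202) and the handle pointing right, towards -y, to about (250,215). Next I'll measure these.

```bash
cat > h.py <<'E'
import numpy as np,cv2,pickle
def ray(d,uv,s=None):
    K=d['K']; r=np.linalg.solve(K,np.array([uv[0],uv[1],1.]))
    if 'extrinsics' in d:
        T=np.linalg.inv(d['extrinsics'])
    else:
        W=np.eye(4);W[:3,:3]=s['orientation'];W[:3,3]=s['position'];T=W@d['hand_eye']
    return T[:3,3],T[:3,:3]@r
def onz(d,uv,z,s=None):
    o,v=ray(d,uv,s);return o+v*(z-o[2])/v[2]
def proj(d,p,s=None):
    if 'extrinsics' in d: E=d['extrinsics']
    else:
        W=np.eye(4);W[:3,:3]=s['orientation'];W[:3,3]=s['position'];E=np.linalg.inv(W@d['hand_eye'])
    c=E[:3,:3]@np.asarray(p,float)+E[:3,3];q=d['K']@c;return q[:2]/q[2]
def mask(d,lo,hi,box=None):
    m=cv2.inRange(cv2.cvtColor(d['img'],cv2.COLOR_RGB2HSV),lo,hi)
    if box:
        b=np.zeros_like(m);b[box[1]:box[3],box[0]:box[2]]=1;m=m*b
    return m
E
python3 - <<'E'
from h import *
s,d=pickle.load(open('pics/top0.pkl','rb'))
m=mask(d,(22,150,60),(32,255,255),(335,160,395,265))
m=cv2.morphologyEx(m,cv2.MORPH_CLOSE,np.ones((7,7)))
n,l,st,c=cv2.connectedComponentsWithStats(m);print(st,c)
k=1+np.argmax(st[1:,4]);pts=np.argwhere(l==k)[:,::-1].astype(np.float32)
r=cv2.minAreaRect(pts);print(r);bx=cv2.boxPoints(r)
w=np.array([onz(d,p,56) for p in bx]);print(w.round(1),w.mean(0));e=np.diff(w,axis=0);print(e.round(1),np.linalg.norm(e,axis=1))
a=e[np.argmax(np.linalg.norm(e,axis=1))];print('ang',np.arctan2(a[1],a[0]))
m=mask(d,(0,150,60),(8,255,255),(190,185,232,218));n,l,st,c=cv2.connectedComponentsWithStats(m);print(st,c)
for cc in c[1:]: print(onz(d,cc,75))
im=cv2.resize(d['img'][170:245,110:270],None,fx=5,fy=5,interpolation=cv2.INTER_CUBIC);cv2.imwrite('pics/fx.png',im[:,:,::-1])
im=cv2.resize(d['img'][160:270,320:400],None,fx=5,fy=5,interpolation=cv2.INTER_CUBIC);cv2.imwrite('pics/br.png',im[:,:,::-1])
for uv,z in [((123,190),12),((229,182),12),((230,226),12),((123,234),12),((250,215),70),((147,282),110)]:print(uv,onz(d,uv,z).round(1))
E
```

```text
[[     0      0    560    420 234283]
 [   353    173     26     82    917]] [[279.16316591 209.48432025]
 [365.55725191 213.50599782]]
((365.7606506347656, 213.64523315429688), (81.98684692382812, 11.932685852050781), 78.88695526123047)
[[ 626.8 -289.5   56. ]
 [ 632.4 -321.3   56. ]
 [ 415.4 -355.2   56. ]
 [ 410.  -324.    56. ]] [ 521.17097376 -322.49056405   56.        ]
[[   5.6  -31.8    0. ]
 [-217.   -33.9    0. ]
 [  -5.4   31.2    0. ]] [ 32.27519403 219.64249647  31.71196617]
ang -2.9866222907494007
[[     0      0    560    420 234973]
 [   197    195     26     16    227]] [[279.56783545 209.50633051]
 [209.28193833 202.94713656]]
[555.87767383  93.53533824  75.        ]
(123, 190) [604.7 347.1  12. ]
(229, 182) [620.8  49.2  12. ]
(230, 226) [497.3  47.4  12. ]
(123, 234) [481.3 345.3  12. ]
(250, 215) [522.  -13.7  70. ]
(147, 282) [353.7 246.2 110. ]
```

View pics/fx.png

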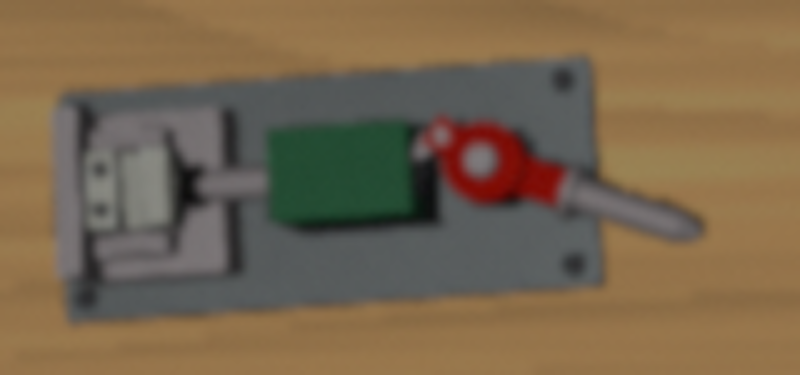

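View pics/br.png

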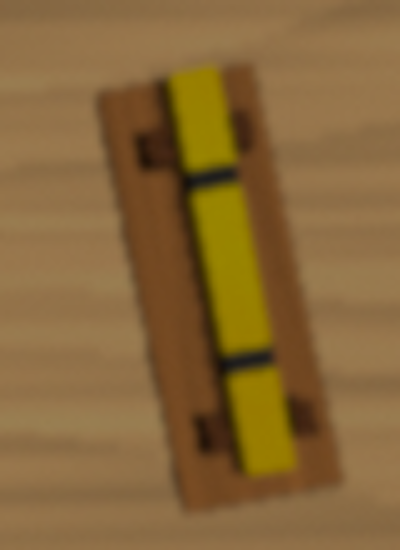

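>>> move_arm(
  slide=[
    [0.75, 0.39, 0],
    [0.75, 0.39, 0],
    [0.75, 0.39, -0.3],
    [0.75, 0.39, -0.3],
    [0.76, 0.39, -0.3],
    [0.76, 0.39, -0.3],
    [0.76, 0.39, -0.3],
    [0.76, 0.38, -0.3],
    [0, 0, 0],
    [0, 0, 0],
  ],
  delta_rot=[
    [0, 0, -0.28],
    [0, 0, -0.28],
    [0, 0, -0.28],
    [0, 0, -0.28],
    [0, 0, -0.29],
    [0, 0, -0.29],
    [0, 0, -0.29],
    [0, 0, -0.29],
    [0, 0, 0],
    [0, 0, 0],
  ],
  gripper=[1, 1, 1, 1, 1, 1, 1, 1, 1, 1],
)

```text
t: 1.4
position: [520.0, -322.0, 158.2]
orientation: [[0.988, 0.155, -0.0], [0.155, -0.988, 0.0], [-0.0, -0.0, -1.0]]
wrist_force: [-0.3, -1.1, 0.5]
gripper_width: 85.5
```

```bash
cat > snap.py <<'E'
import sys,pickle,cv2,numpy as np
from workcell import sensors, imaging
s=sensors.read_state();n,t=sys.argv[1:3]
d=imaging.snapshot(n);pickle.dump((s,d),open(f'pics/{t}.pkl','wb'));cv2.imwrite(f'pics/{t}.png',d['img'][:,:,::-1])
R=s['orientation'];print(s['t'],s['position'].round(2),'yaw',np.arctan2(R[1,0],R[0,0]).round(4),'z',R[:,2].round(4),'F',s['wrist_force'].round(1),s['wrist_torque'].round(2),s['gripper_width'].round(1),s['joint_positions'].round(3))
E
python3 snap.py wrist w1; python3 snap.py top t1
```

```text
Traceback (most recent call last):
  File "snap.py", line 5, in <module>
    R=s['orientation'];print(s['t'],s['position'].round(2),'yaw',np.arctan2(R[1,0],R[0,0]).round(4),'z',R[:,2].round(4),'F',s['wrist_force'].round(1),s['wrist_torque'].round(2),s['gripper_width'].round(1),s['joint_positions'].round(3))
                                                                                                                                                                                 ^^^^^^^^^^^^^^^^^^^^^^^^
AttributeError: 'float' object has no attribute 'round'
Traceback (most recent call last):
  File "snap.py", line 5, in <module>
    R=s['orientation'];print(s['t'],s['position'].round(2),'yaw',np.arctan2(R[1,0],R[0,0]).round(4),'z',R[:,2].round(4),'F',s['wrist_force'].round(1),s['wrist_torque'].round(2),s['gripper_width'].round(1),s['joint_positions'].round(3))
                                                                                                                                                                                 ^^^^^^^^^^^^^^^^^^^^^^^^
AttributeError: 'float' object has no attribute 'round'
```

View pics/w1.png

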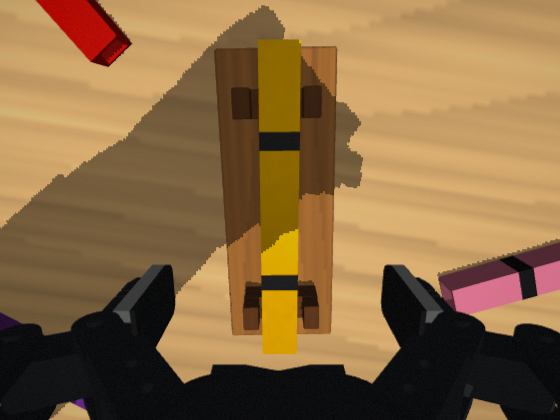

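The wrist view shows the bar straddled by the open jaws. Its bands are at rows 141 and 283, and it runs vertically at column 280. I'll refine its pose from those.

```bash
sed -i "s/s\['gripper_width'\].round(1)/round(s['gripper_width'],1)/" snap.py
python3 - <<'E'
from h import *
s,d=pickle.load(open('pics/w1.pkl','rb'))
m=mask(d,(20,150,40),(32,255,255),(230,20,330,365))
# edges per row
P=[]
for r in list(range(60,130,10))+list(range(160,270,10)):
    c=np.where(m[r]>0)[0]; P.append(((c.min()+c.max())/2,r,c.max()-c.min()+1))
W=np.array([onz(d,(u,v),56,s) for u,v,_ in P]);print([p[2] for p in P])
a=np.polyfit(W[:,0],W[:,1],1);print('ang',np.arctan(a[0]),'resid',(W[:,1]-np.polyval(a,W[:,0])).round(2))
c=[r for r in range(40,360) if m[r,270:290].mean()<100];print(c)
A=onz(d,(280,141),56,s);B=onz(d,(280,283),56,s);print(A,B,np.linalg.norm(A-B),(A+B)/2)
mid=(A+B)/2;mid[1]=np.polyval(a,mid[0]);print('mid',mid,'tool frame',s['orientation'].T@(mid-s['position']))
E
python3 snap.py wrist w1b
```

```text
[np.int64(43), np.int64(43), np.int64(43), np.int64(42), np.int64(42), np.int64(41), np.int64(41), np.int64(40), np.int64(39), np.int64(39), np.int64(39), np.int64(39), np.int64(39), np.int64(38), np.int64(38), np.int64(38), np.int64(37), np.int64(37)]
ang 0.158321421103988 resid [-0.13 -0.13 -0.12  0.21  0.22 -0.09 -0.08  0.29 -0.03 -0.02 -0.01  0.
  0.01  0.37 -0.31 -0.31  0.06  0.07]
[133, 134, 135, 136, 137, 138, 139, 140, 141, 142, 143, 144, 145, 146, 147, 148, 149, 276, 277, 278, 279, 280, 281, 282, 283, 284, 285, 286, 287, 288, 289, 354, 355, 356, 357, 358, 359]
[ 571.28007341 -317.2164666    56.        ] [ 472.0711125  -332.97645143   56.        ] 100.45294942106088 [ 521.67559296 -325.09645901   56.        ]
mid [ 521.67559296 -324.42447793   56.        ] tool frame [  1.38187005   2.64491784 102.22923287]
1.5 [ 519.66 -322.57  158.72] yaw 0.1545 z [ 2.e-04 -4.e-04 -1.e+00] F [-0.3 -0.4 -0.6] [-0.01 -0.02  0.03] 85.7 [-0.689  0.448 -0.008  1.114 -0.     2.298]
```

>>> move_arm(
  slide=[
    [0.03, -0.02, -0.6],
    [0, 0, -0.6],
    [0, 0, -0.6],
    [0, 0, -0.4],
    [0, 0, -0.15],
    [0, 0, 0],
    [0, 0, 0],
    [0, 0, 0],
    [0, 0, 0],
    [0, 0, 0],
    [0, 0, 0],
    [0, 0, 0],
  ],
  delta_rot=[
    [0, 0, 0.03],
    [0, 0, 0],
    [0, 0, 0],
    [0, 0, 0],
    [0, 0, 0],
    [0, 0, 0],
    [0, 0, 0],
    [0, 0, 0],
    [0, 0, 0],
    [0, 0, 0],
    [0, 0, 0],
    [0, 0, 0],
  ],
  gripper=[1, 1, 1, 1, 1, 1, 0, 0, 0, 0, 0, 0],
)

```text
t: 3.05
position: [522.0, -323.1, 41.2]
orientation: [[0.987, 0.158, 0.001], [0.158, -0.987, -0.0], [0.0, 0.001, -1.0]]
wrist_force: [-1.4, 0.1, 6.2]
gripper_width: 25.2
```

```bash
python3 snap.py wrist w2
```

```text
3.05 [ 521.97 -323.1    41.25] yaw 0.1589 z [ 5.e-04 -4.e-04 -1.e+00] F [-1.4  0.1  6.2] [0.16 0.2  0.01] 25.2 [-0.687  0.54  -0.191  0.839  0.     2.296]
```

View pics/w2.png

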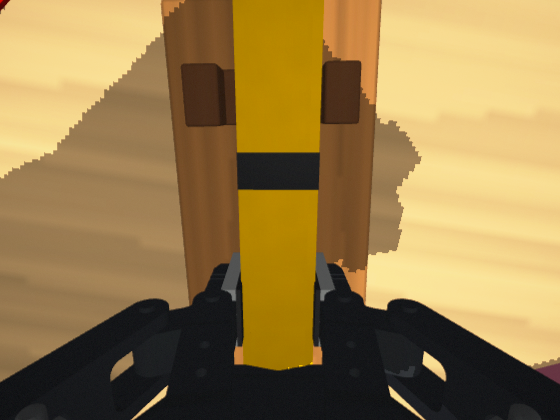

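The bar is gripped at 25.2 mm, centred at column 278 with its band at row 171. Next I'll get the handle line from the top view and the bar's offset in the hand.

Run:
```python
from h import *
s,d=pickle.load(open('pics/w2.pkl','rb'))
m=mask(d,(20,150,40),(32,255,255),(210,0,345,360))
z=s['position'][2]+2+13  # nominal 56
P=[]
for r in list(range(10,145,15))+list(range(200,240,8)):
    c=np.where(m[r]>0)[0]; P.append(((c.min()+c.max())/2,r,c.max()-c.min()+1))
W=np.array([s['orientation'].T@(onz(d,(u,v),56,s)-s['position']) for u,v,_ in P]);print(np.c_[W.round(2),np.array(P)])
b=[r for r in range(100,240) if m[r,260:300].mean()<100];print(b[0],b[-1],s['orientation'].T@(onz(d,(278,(b[0]+b[-1])/2),56,s)-s['position']))
s,d=pickle.load(open('pics/top0.pkl','rb'))
hsv=cv2.cvtColor(d['img'],cv2.COLOR_RGB2HSV)
for c in range(222,254):
    col=hsv[195:230,c]; g=np.where((col[:,1]<70)&(col[:,2]>70))[0]+195; print(c,g.tolist())
A=onz(d,(250,215.6),70);B=onz(d,(225,208.5),70);v=A-B;print(A,B,np.arctan2(v[1],v[0]))
```

```text
[[ 95.8    1.8  -14.71 278.    10.    91.  ]
 [ 91.93   1.65 -14.71 277.5   25.    90.  ]
 [ 87.98   1.8  -14.71 278.    40.    89.  ]
 [ 83.94   1.65 -14.71 277.5   55.    88.  ]
 [ 79.82   1.8  -14.71 278.    70.    89.  ]
 [ 75.62   1.8  -14.72 278.    85.    87.  ]
 [ 71.32   1.65 -14.72 277.5  100.    86.  ]
 [ 66.92   1.8  -14.72 278.   115.    85.  ]
 [ 62.43   1.65 -14.72 277.5  130.    84.  ]
 [ 40.1    1.65 -14.73 277.5  200.    80.  ]
 [ 37.39   1.81 -14.73 278.   208.    79.  ]
 [ 34.65   1.65 -14.74 277.5  216.    78.  ]
 [ 31.87   1.65 -14.74 277.5  224.    78.  ]
 [ 29.06   1.81 -14.74 278.   232.    77.  ]]
153 189 [ 49.6377519    1.80814563 -14.72785636]
222 [195, 196, 197, 198, 199, 200, 201, 202, 208, 209, 210, 211, 212, 213, 214, 215, 216, 217, 218, 219, 220, 221, 222, 223, 224, 225, 226, 227]
223 [195, 196, 197, 198, 199, 200, 201, 202, 203, 205, 206, 207, 208, 209, 210, 211, 213, 214, 215, 216, 217, 218, 219, 220, 221, 224, 225, 226, 227]
224 [195, 196, 197, 198, 199, 200, 201, 202, 203, 204, 205, 206, 207, 208, 209, 210, 211, 213, 214, 215, 216, 217, 218, 219, 
[... 884 characters left out ...]
 211, 212, 213]
234 [208, 209, 210, 211, 212, 213, 214]
235 [209, 210, 211, 212, 213, 214]
236 [209, 210, 211, 212, 213, 214]
237 [209, 210, 211, 212, 213, 214, 215]
238 [210, 211, 212, 213, 214, 215]
239 [210, 211, 212, 213, 214, 215]
240 [210, 211, 212, 213, 214, 215, 216]
241 [211, 212, 213, 214, 215, 216]
242 [211, 212, 213, 214, 215, 216]
243 [211, 212, 213, 214, 215, 216, 217]
244 [211, 212, 213, 214, 215, 216, 217]
245 [212, 213, 214, 215, 216, 217]
246 [212, 213, 214, 215, 216, 217]
247 [213, 214, 215, 216, 217]
248 [214, 215, 216, 217]
249 [214, 215, 216]
250 []
251 []
252 []
253 []
[520.35555404 -13.65262891  70.        ] [540.69275871  52.62464404  70.        ] -1.8685259405174324
```

>>> move_arm(
  slide=[
    [0, 0, 0.6],
    [0, 0, 0.8],
    [-0.07, 0.33, 0.2],
    [-0.07, 0.33, 0],
    [-0.07, 0.33, 0],
    [-0.07, 0.33, 0],
    [-0.07, 0.33, 0],
    [-0.07, 0.33, 0],
    [-0.07, 0.33, 0],
    [-0.07, 0.33, 0],
    [-0.07, 0.33, 0],
    [-0.07, 0.33, 0],
  ],
  delta_rot=[
    [0, 0, 0],
    [0, 0, 0],
    [0, 0, 0.96],
    [0, 0, 0.96],
    [0, 0, 0.96],
    [0, 0, 0.96],
    [0, 0, 0.96],
    [0, 0, 0.96],
    [0, 0, 0.96],
    [0, 0, 0.96],
    [0, 0, 0.96],
    [0, 0, 0.96],
  ],
  gripper=[0, 0, 0, 0, 0, 0, 0, 0, 0, 0, 0, 0],
)

```text
t: 4.6
position: [486.5, -157.3, 120.6]
orientation: [[0.253, 0.967, -0.0], [0.967, -0.253, 0.0], [0.0, -0.0, -1.0]]
wrist_force: [0.0, -0.3, -1.9]
gripper_width: 25.8
```

>>> move_arm(
  slide=[
    [0, 0, 0],
    [0, 0, 0],
    [0, 0, 0],
  ],
  delta_rot=[
    [0, 0, 0],
    [0, 0, 0],
    [0, 0, 0],
  ],
  gripper=[0, 0, 0],
)

```text
t: 4.97
position: [486.9, -158.5, 120.7]
orientation: [[0.259, 0.966, 0.0], [0.966, -0.259, -0.0], [-0.0, 0.0, -1.0]]
wrist_force: [-0.9, -0.0, -3.0]
gripper_width: 25.1
```

```bash
python3 snap.py wrist w3;python3 snap.py top t3
```

```text
4.975 [ 486.93 -158.5   120.72] yaw 1.3091 z [ 0.e+00 -1.e-04 -1.e+00] F [-0.9 -0.  -3. ] [ 0.03 -0.01 -0.02] 25.1 [-0.474  0.316 -0.335  0.92  -0.     1.359]
5.025 [ 486.89 -158.45  120.72] yaw 1.3094 z [-0.e+00 -1.e-04 -1.e+00] F [ 0.1 -0.6 -2.9] [-0.01  0.04  0.02] 24.6 [-0.474  0.316 -0.335  0.92  -0.     1.358]
```

View pics/w3.png

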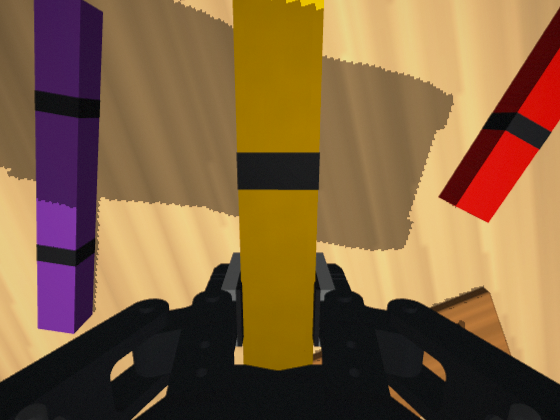

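View pics/t3.png

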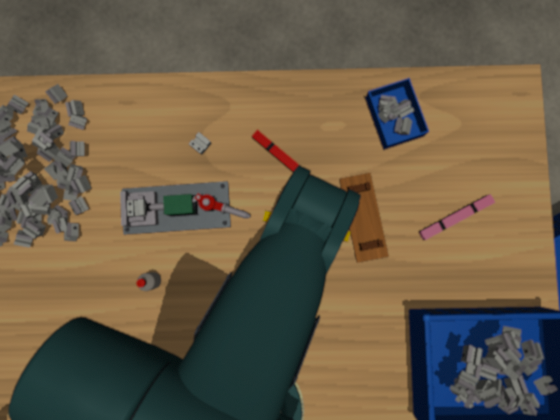

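The wrist view shows the held bar hiding whatever is ahead of it, so the handle is out of sight. I'll shift sideways at height so it shows beside the bar.

>>> move_arm(
  slide=[
    [-0.16, 0.6, 0.05],
    [-0.16, 0.6, 0],
    [-0.15, 0.6, 0],
    [-0.15, 0.6, 0],
    [0, 0, 0],
    [0, 0, 0],
    [0, 0, 0],
  ],
  delta_rot=[
    [0, 0, -0.1],
    [0, 0, -0.1],
    [0, 0, -0.1],
    [0, 0, 0],
    [0, 0, 0],
    [0, 0, 0],
    [0, 0, 0],
  ],
  gripper=[0, 0, 0, 0, 0, 0, 0],
)

```text
t: 5.95
position: [456.1, -38.7, 123.3]
orientation: [[0.293, 0.956, 0.0], [0.956, -0.293, -0.0], [-0.0, 0.0, -1.0]]
wrist_force: [0.1, -0.2, -2.8]
gripper_width: 25.1
```

```bash
python3 snap.py wrist w4
```

```text
5.95 [456.11 -38.72 123.26] yaw 1.2737 z [ 2.e-04 -2.e-04 -1.e+00] F [ 0.1 -0.2 -2.8] [-0.04 -0.    0.  ] 25.1 [-0.263  0.229 -0.456  0.885 -0.     1.605]
```

View pics/w4.png

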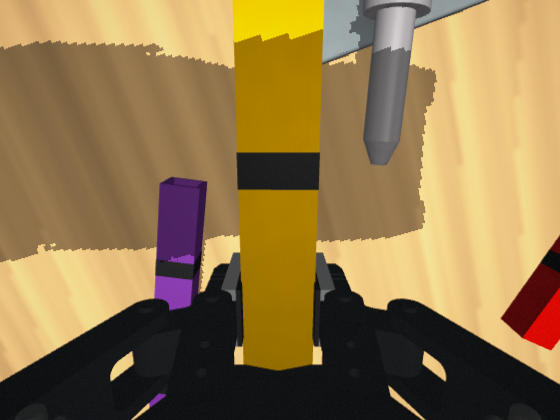

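The wrist view shows the handle clearly: tip at about (379,163), collar face at row 10, edges at about 364–415 columns.

Run:
```python
from h import *
s,d=pickle.load(open('pics/w4.pkl','rb'))
g=cv2.cvtColor(d['img'],cv2.COLOR_RGB2HSV)
im=d['img'].astype(int)
L=[]
for r in range(14,166,6):
    row=im[r,345:430];sat=row[:,0]-row[:,2]   # r-b : wood is warm, steel neutral
    k=np.where(np.abs(sat)<12)[0]+345
    # contiguous run containing approx axis
    if len(k)==0: continue
    runs=np.split(k,np.where(np.diff(k)>1)[0]+1);ru=max(runs,key=len)
    L.append((r,ru[0],ru[-1]+1));
    c=onz(d,((ru[0]+ru[-1])/2,r),70,s);a=onz(d,(ru[0]-.5,r),70,s);b=onz(d,(ru[-1]+.5,r),70,s)
    t=s['orientation'].T@(c-s['position'])
    print(r,ru[0],ru[-1],'w',np.linalg.norm(a-b).round(1),'world',c.round(1),'tool',t.round(2))
```

```text
14 358 429 w 33.3 world [540.3  51.5  70. ] tool [110.89  54.09  53.26]
20 354 418 w 30.2 world [536.5  50.   70. ] tool [108.4   50.83  53.26]
26 351 419 w 32.2 world [535.5  47.7  70. ] tool [105.88  50.57  53.26]
32 353 412 w 28.1 world [533.8  45.6  70. ] tool [103.34  49.61  53.26]
38 360 412 w 24.9 world [534.8  42.6  70. ] tool [100.78  51.46  53.26]
44 357 411 w 26.0 world [533.4  40.3  70. ] tool [98.2  50.73 53.26]
50 372 410 w 18.5 world [536.   36.8  70. ] tool [95.6  54.25 53.27]
56 372 409 w 18.1 world [535.2  34.3  70. ] tool [92.97 54.24 53.27]
62 371 408 w 18.2 world [534.2  31.8  70. ] tool [90.32 53.99 53.27]
68 371 408 w 18.2 world [533.6  29.2  70. ] tool [87.66 54.22 53.27]
74 370 407 w 18.3 world [532.6  26.7  70. ] tool [84.96 53.96 53.27]
80 369 406 w 18.4 world [531.5  24.2  70. ] tool [82.25 53.71 53.27]
86 369 405 w 18.0 world [530.7  21.6  70. ] tool [79.51 53.69 53.27]
92 368 405 w 18.5 world [529.9  18.9  70. ] tool [76.75 53.68 53.27]
98 368 404 w 18.1 world [529.1  16.3  70. ] tool [73.96 53.66 53.27]
104 367 403 w 18.2 world [528.   13.7  70. ] tool [71.15 53.4  53.27]
110 366 402 w 18.3 world [526.9  11.   70. ] tool [68.32 53.14 53.27]
116 366 402 w 18.4 world [526.3   8.2  70. ] tool [65.46 53.37 53.27]
122 365 401 w 18.5 world [525.2   5.6  70. ] tool [62.57 53.1  53.27]
128 365 400 w 18.0 world [524.3   2.8  70. ] tool [59.66 53.08 53.27]
134 364 399 w 18.1 world [5.232e+02 1.000e-01 7.000e+01] tool [56.73 52.81 53.27]
140 364 398 w 17.7 world [522.3  -2.8  70. ] tool [53.76 52.8  53.27]
146 366 395 w 15.2 world [521.4  -5.6  70. ] tool [50.78 52.78 53.27]
152 368 392 w 12.8 world [520.5  -8.5  70. ] tool [47.76 52.76 53.27]
158 370 388 w 9.7 world [519.4 -11.3  70. ] tool [44.72 52.48 53.27]
164 376 385 w 5.1 world [519.5 -14.6  70. ] tool [41.64 53.49 53.27]
```

>>> move_arm(
  slide=[
    [0, 0, -0.4],
    [0, 0, -0.4],
    [0, 0, -0.3],
    [0, 0, 0],
    [0, 0, 0],
    [0, 0, 0],
  ],
  delta_rot=[
    [0, 0, -0.1],
    [0, 0, -0.1],
    [0, 0, -0.1],
    [0, 0, 0],
    [0, 0, 0],
    [0, 0, 0],
  ],
  gripper=[0, 0, 0, 0, 0, 0],
)

```text
t: 6.75
position: [456.2, -38.2, 68.9]
orientation: [[0.326, 0.945, 0.001], [0.945, -0.326, -0.0], [0.0, 0.001, -1.0]]
wrist_force: [0.2, 0.5, -2.9]
gripper_width: 24.9
```

```bash
python3 snap.py wrist w5
python3 - <<'E'
from h import *
s,d=pickle.load(open('pics/w5.pkl','rb'))
im=d['img'].astype(int)
H=[];B=[]
m=mask(d,(20,150,40),(32,255,255),(210,0,345,360))
for r in range(0,210,6):
    row=im[r,345:560];k=np.where(np.abs(row[:,0]-row[:,2])<12)[0]+345
    c=np.where(m[r]>0)[0]
    def tl(u,z): return s['orientation'].T@(onz(d,(u,r),z,s)-s['position'])
    tb=tl((c.min()+c.max())/2,83) if len(c)>30 else None
    if len(k)==0: continue
    ru=max(np.split(k,np.where(np.diff(k)>1)[0]+1),key=len)
    t=tl((ru[0]+ru[-1])/2,70);print(r,ru[0],ru[-1],'w',(tl(ru[-1]+.5,70)-tl(ru[0]-.5,70))[1].round(1),'h',t.round(2),'bar',None if tb is None else tb.round(2))
E
```

```text
6.75 [456.21 -38.17  68.87] yaw 1.2388 z [ 1.e-03 -3.e-04 -1.e+00] F [ 0.2  0.5 -2.9] [-0.04  0.   -0.04] 24.9 [-0.262  0.287 -0.549  0.733 -0.     1.641]
0 363 466 w 33.1 h [100.93  44.18  -1.08] bar [ 97.15   0.53 -14.12]
6 376 465 w 28.8 h [99.23 46.27 -1.07] bar [ 95.63   0.67 -14.12]
12 379 464 w 27.6 h [97.51 46.78 -1.07] bar [ 94.09   0.67 -14.12]
18 406 464 w 19.0 h [95.78 51.33 -1.07] bar [ 92.54   0.68 -14.12]
24 405 463 w 19.1 h [94.03 51.21 -1.07] bar [ 90.97   0.53 -14.12]
30 405 462 w 18.9 h [92.27 51.26 -1.07] bar [ 89.39   0.53 -14.12]
36 404 461 w 18.9 h [90.49 51.14 -1.07] bar [ 87.8    0.53 -14.12]
42 403 460 w 19.0 h [88.7  51.02 -1.07] bar [ 86.2    0.68 -14.12]
48 403 460 w 19.1 h [86.89 51.23 -1.07] bar [ 84.59   0.68 -14.12]
54 402 459 w 19.2 h [85.07 51.12 -1.07] bar [ 82.96   0.53 -14.12]
60 402 458 w 18.9 h [83.23 51.16 -1.07] bar [ 81.31   0.53 -14.12]
66 401 457 w 19.0 h [81.38 51.04 -1.07] bar [ 79.65   0.53 -14.12]
72 401 457 w 19.1 h [79.51 51.26 -1.07] bar [ 77.98   0.68 -14.12]
78 400 456 w 19.2 h [77.63 51.14 -1.07] bar [ 76.3    0.68 -14.12]
84 400
[... 355 characters left out ...]
.98 51.08 -1.07] bar [ 65.87   0.68 -14.12]
120 397 450 w 18.7 h [63.98 51.13 -1.07] bar [ 64.08   0.68 -14.12]
126 396 449 w 18.8 h [61.96 51.01 -1.07] bar [ 62.27   0.53 -14.12]
132 396 449 w 18.9 h [59.92 51.23 -1.07] bar [ 60.45   0.53 -14.12]
138 395 448 w 19.0 h [57.86 51.11 -1.07] bar [ 58.61   0.53 -14.12]
144 394 447 w 19.1 h [55.79 50.98 -1.07] bar [ 56.75   0.68 -14.12]
150 396 445 w 17.7 h [53.7  51.21 -1.07] bar [ 54.88   0.68 -14.12]
156 398 441 w 15.7 h [51.59 51.08 -1.07] bar None
162 400 438 w 14.0 h [49.45 51.13 -1.07] bar None
168 402 434 w 11.9 h [47.3  51.   -1.07] bar None
174 404 431 w 10.1 h [45.14 51.05 -1.07] bar None
180 408 427 w 7.3 h [42.95 51.28 -1.07] bar None
```

View pics/w5.png

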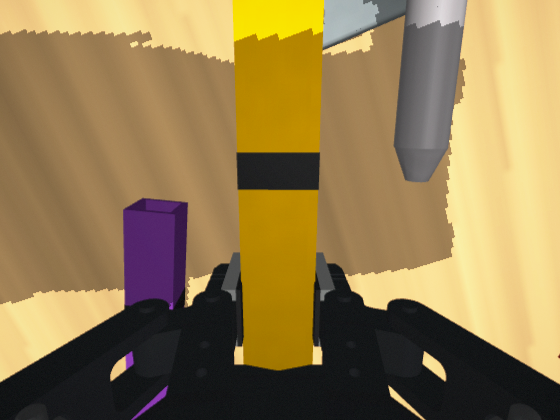

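The picture shows handle and bar parallel at about the same depth. I'll refine the lateral and depth scale using the known radius (9 mm) and width (26 mm).

Run:
```python
from h import *
for f,r0,r1 in(('w4',54,135),('w5',20,140)):
    s,d=pickle.load(open(f'pics/{f}.pkl','rb'))
    im=d['img'].astype(int);m=mask(d,(20,150,40),(32,255,255),(210,0,345,360))
    he=d['hand_eye'];C=he[:3,3];Ki=np.linalg.inv(d['K'])
    def ang(u,r):
        v=he[:3,:3]@Ki@np.array([u,r,1.]);return np.arctan2(v[1],v[2])
    O=[];Bw=[]
    for r in range(r0,r1,3):
        k=np.where(np.abs(im[r,345:,0]-im[r,345:,2])<12)[0]+345
        ru=max(np.split(k,np.where(np.diff(k)>1)[0]+1),key=len)
        a,b=ang(ru[0]-.5,r),ang(ru[-1]+.5,r);D=9/np.sin((b-a)/2);t=(a+b)/2
        zn=s['position'][2]-70
        O.append((C[1]+D*np.sin(t),C[2]+D*np.cos(t),C[1]+np.tan(t)*(zn-C[2])))
        if r<140:
            c=np.where(m[r]>0)[0];a,b=np.tan(ang(c.min()-.5,r)),np.tan(ang(c.max()+.5,r));h=26/(b-a);Bw.append((C[1]+h*(a+b)/2,C[2]+h))
    print(f,'handle y,z(by radius), y(by height)',np.mean(O,0),np.std(O,0),'bar y,ztop',np.mean(Bw,0),np.std(Bw,0),'nominal handle z',zn)
```

```text
w4 handle y,z(by radius), y(by height) [55.121998   58.82027932 53.47267392] [0.77278506 1.94564778 0.43764003] bar y,ztop [  0.53897234 -15.07189265] [0.07488951 0.55683973] nominal handle z 53.26389344274804
w5 handle y,z(by radius), y(by height) [52.14541455  2.05066202 50.85708629] [0.40326072 0.95602041 0.07986712] bar y,ztop [  0.59274952 -15.07813928] [0.0738372  0.41269007] nominal handle z -1.1296033995058252
```

Run:
```python
from h import *
for f in('w2','w3','w4','w5'):
    s,d=pickle.load(open(f'pics/{f}.pkl','rb'))
    m=mask(d,(20,150,40),(32,255,255),(210,0,345,360))
    for r in (60,100,130,220): 
        c=np.where(m[r]>0)[0];k=cv2.cvtColor(d['img'],cv2.COLOR_RGB2GRAY)[r,228:330]
        print(f,r,c.min(),c.max(),len(c),end=' | ')
    print()
    print(d['img'][100,230:242].tolist())
```

```text
w2 60 234 321 88 | w2 100 235 320 86 | w2 130 236 319 84 | w2 220 239 316 78 | 
[[74, 46, 28], [75, 45, 28], [73, 44, 26], [73, 45, 24], [74, 44, 27], [123, 87, 16], [176, 129, 0], [183, 136, 0], [182, 135, 0], [182, 135, 0], [183, 136, 0], [182, 135, 0]]
w3 60 234 321 88 | w3 100 235 320 86 | w3 130 236 319 84 | w3 220 239 316 78 | 
[[136, 109, 70], [136, 110, 70], [135, 107, 70], [135, 108, 70], [135, 107, 71], [143, 110, 42], [156, 116, 0], [158, 117, 0], [158, 116, 0], [160, 118, 0], [159, 118, 0], [159, 118, 0]]
w4 60 234 321 88 | w4 100 235 320 86 | w4 130 236 319 84 | w4 220 239 316 78 | 
[[143, 113, 74], [142, 113, 73], [141, 112, 73], [140, 112, 74], [141, 112, 73], [153, 116, 42], [167, 123, 0], [167, 124, 0], [168, 124, 0], [168, 123, 0], [168, 124, 0], [169, 125, 0]]
w5 60 234 321 88 | w5 100 235 320 86 | w5 130 236 319 84 | w5 220 239 316 78 | 
[[162, 128, 84], [161, 129, 85], [161, 129, 84], [161, 128, 84], [162, 129, 84], [171, 131, 52], [181, 134, 0], [182, 134, 0], [183, 135, 0], [184, 137, 0], [183, 136, 0], [184, 135, 0]]
```

>>> move_arm(
  slide=[
    [-0.274, -0.794, 0],
    [-0.274, -0.794, -0.008],
    [0.475, -0.164, 0],
    [0.475, -0.164, 0],
    [0, 0, 0],
    [0, 0, 0],
    [0, 0, 0],
  ],
  delta_rot=[
    [0, 0, 0],
    [0, 0, 0],
    [0, 0, 0],
    [0, 0, 0],
    [0, 0, 0],
    [0, 0, 0],
    [0, 0, 0],
  ],
  gripper=[0, 0, 0, 0, 0, 0, 0],
)

```text
t: 7.68
position: [475.3, -133.4, 68.0]
orientation: [[0.326, 0.945, -0.0], [0.945, -0.326, 0.0], [0.0, -0.0, -1.0]]
wrist_force: [-0.2, 0.6, -2.5]
gripper_width: 25.3
```

```bash
python3 snap.py top t6; python3 snap.py side s6
python3 - <<'E'
import cv2
a=cv2.imread('pics/t6.png')[170:250,180:320];b=cv2.imread('pics/s6.png')[130:260,170:330]
cv2.imwrite('pics/t6c.png',cv2.resize(a,None,fx=5,fy=5,interpolation=2));cv2.imwrite('pics/s6c.png',cv2.resize(b,None,fx=4,fy=4,interpolation=2))
E
```

```text
7.675 [ 475.27 -133.41   67.98] yaw 1.239 z [-3.e-04  1.e-04 -1.e+00] F [-0.2  0.6 -2.5] [-0.02 -0.   -0.01] 25.3 [-0.439  0.341 -0.465  0.765  0.     1.464]
7.725 [ 475.35 -133.46   67.99] yaw 1.239 z [-2.e-04  1.e-04 -1.e+00] F [ 0.2  0.8 -3.1] [0.02 0.05 0.04] 25.2 [-0.439  0.341 -0.465  0.765 -0.     1.464]
```

View pics/t6c.png

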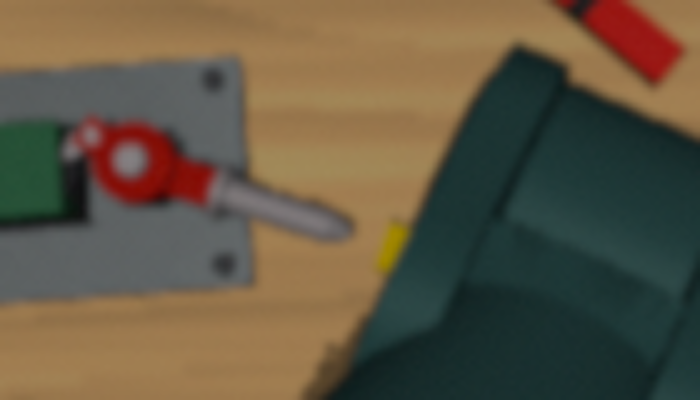

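View pics/s6c.png

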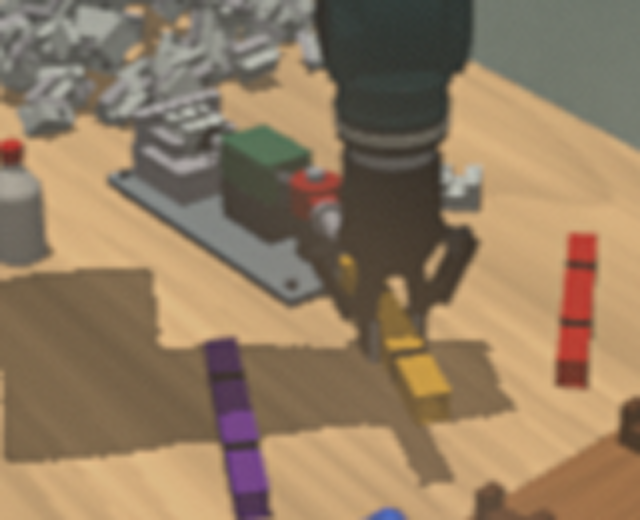

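The views show the bar in line with the handle, about 15 mm short of the tip. I'll advance gently.

>>> move_arm(
  slide=[
    [0.039, 0.113, 0],
    [0.039, 0.113, 0],
    [0.039, 0.113, 0],
    [0.026, 0.076, 0],
    [0.026, 0.076, 0],
    [0, 0, 0],
  ],
  delta_rot=[
    [0, 0, 0],
    [0, 0, 0],
    [0, 0, 0],
    [0, 0, 0],
    [0, 0, 0],
    [0, 0, 0],
  ],
  gripper=[0, 0, 0, 0, 0, 0],
)

```text
t: 8.52
position: [484.4, -109.0, 67.8]
orientation: [[0.326, 0.946, -0.0], [0.946, -0.326, 0.0], [-0.0, -0.0, -1.0]]
wrist_force: [0.6, -0.5, -2.5]
gripper_width: 25.1
```

```bash
python3 snap.py top t7;python3 - <<'E'
import cv2
a=cv2.imread('pics/t7.png')[170:250,180:320]
cv2.imwrite('pics/t7c.png',cv2.resize(a,None,fx=5,fy=5,interpolation=2))
E
```

```text
8.525 [ 484.4  -108.99   67.85] yaw 1.2392 z [-1.e-04  0.e+00 -1.e+00] F [ 0.6 -0.5 -2.5] [-0.01 -0.06 -0.02] 25.1 [-0.386  0.345 -0.459  0.767 -0.     1.517]
```

View pics/t7c.png

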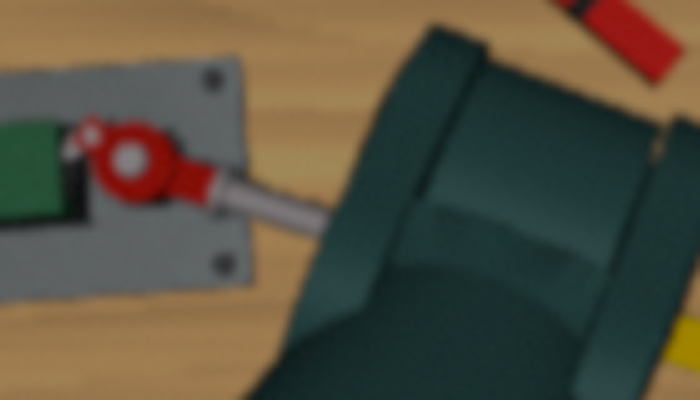

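>>> move_arm(
  slide=[
    [0.026, 0.076, 0],
    [0.026, 0.076, 0],
    [0.026, 0.076, 0],
    [0, 0, 0],
  ],
  delta_rot=[
    [0, 0, 0],
    [0, 0, 0],
    [0, 0, 0],
    [0, 0, 0],
  ],
  gripper=[0, 0, 0, 0],
)

```text
t: 9.07
position: [488.3, -97.5, 67.9]
orientation: [[0.326, 0.946, 0.0], [0.946, -0.326, 0.0], [0.0, -0.0, -1.0]]
wrist_force: [-0.1, -0.5, -3.2]
gripper_width: 25.2
```

Run:
```python
from workcell import sensors
s=sensors.read_state();print(s['position'],s['wrist_force'],s['wrist_torque'])
```

```text
[488.31129852 -97.53337425  67.86976055] [-0.05350412 -0.50264627 -3.15472519] [ 0.00272894 -0.0157306   0.0176092 ]
```

>>> move_arm(
  slide=[
    [0.039, 0.113, 0],
    [0.039, 0.113, 0],
    [0.039, 0.113, 0],
    [0.039, 0.113, 0],
    [0.039, 0.113, 0],
    [0.039, 0.113, 0],
    [0.026, 0.076, 0],
    [0, 0, 0],
  ],
  delta_rot=[
    [0, 0, 0],
    [0, 0, 0],
    [0, 0, 0],
    [0, 0, 0],
    [0, 0, 0],
    [0, 0, 0],
    [0, 0, 0],
    [0, 0, 0],
  ],
  gripper=[0, 0, 0, 0, 0, 0, 0, 0],
)

```text
t: 10.07
position: [501.3, -59.9, 67.9]
orientation: [[0.326, 0.946, -0.0], [0.946, -0.326, -0.0], [-0.0, -0.0, -1.0]]
wrist_force: [-0.0, -0.4, -2.7]
gripper_width: 25.4
```

```bash
python3 snap.py wrist w8;python3 snap.py top t8;python3 - <<'E'
import cv2
a=cv2.imread('pics/t8.png')[170:250,180:320]
cv2.imwrite('pics/t8c.png',cv2.resize(a,None,fx=5,fy=5,interpolation=2))
E
```

```text
10.075 [501.3  -59.9   67.86] yaw 1.2392 z [-0. -0. -1.] F [-0.  -0.4 -2.7] [ 0.   -0.01  0.04] 25.4 [-0.28   0.357 -0.439  0.775 -0.     1.622]
10.125 [501.23 -60.06  67.86] yaw 1.239 z [-1.e-04 -1.e-04 -1.e+00] F [-0.5 -0.7 -2.3] [-0.03 -0.03 -0.04] 25.2 [-0.281  0.357 -0.439  0.775 -0.     1.622]
```

View pics/t8c.png

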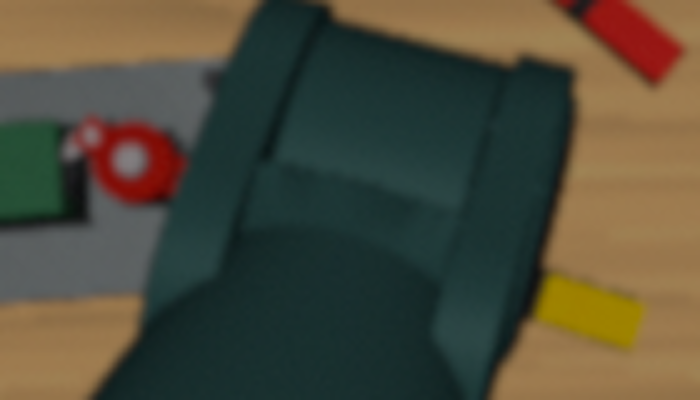

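View pics/w8.png

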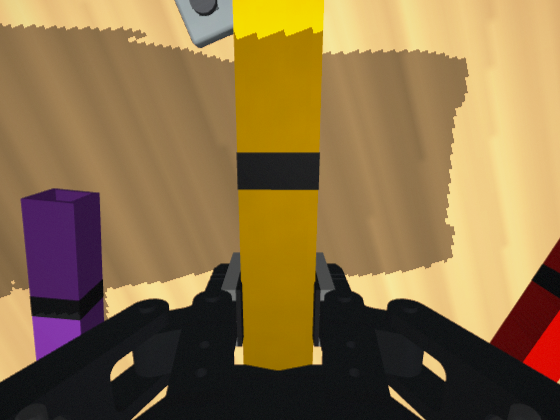

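>>> move_arm(
  slide=[
    [0.013, 0.038, 0],
    [0.013, 0.038, 0],
    [0.007, 0.019, 0],
    [0, 0, 0],
  ],
  delta_rot=[
    [0, 0, 0],
    [0, 0, 0],
    [0, 0, 0],
    [0, 0, 0],
  ],
  gripper=[0, 0, 0, 0],
)

```text
t: 10.68
position: [502.9, -55.3, 67.9]
orientation: [[0.326, 0.945, -0.0], [0.945, -0.326, -0.0], [-0.0, -0.0, -1.0]]
wrist_force: [-0.5, -0.3, -1.8]
gripper_width: 25.3
```

>>> move_arm(
  slide=[
    [0.007, 0.019, 0],
    [0, 0, 0],
  ],
  delta_rot=[
    [0, 0, 0],
    [0, 0, 0],
  ],
  gripper=[0, 0],
)

```text
t: 10.92
position: [503.2, -54.4, 67.9]
orientation: [[0.326, 0.945, -0.0], [0.945, -0.326, 0.0], [0.0, -0.0, -1.0]]
wrist_force: [0.2, -0.4, -2.8]
gripper_width: 25.5
```

>>> move_arm(
  slide=[
    [0.007, 0.019, 0],
    [0, 0, 0],
  ],
  delta_rot=[
    [0, 0, 0],
    [0, 0, 0],
  ],
  gripper=[0, 0],
)

```text
t: 11.18
position: [503.6, -53.4, 67.9]
orientation: [[0.326, 0.945, -0.0], [0.945, -0.326, -0.0], [-0.0, -0.0, -1.0]]
wrist_force: [0.4, 0.5, -2.7]
gripper_width: 25.0
```

>>> move_arm(
  slide=[
    [0.005, 0.014, 0],
    [0, 0, 0],
  ],
  delta_rot=[
    [0, 0, 0],
    [0, 0, 0],
  ],
  gripper=[0, 0],
)

```text
t: 11.42
position: [503.8, -52.7, 67.9]
orientation: [[0.326, 0.945, 0.0], [0.945, -0.326, 0.0], [0.0, 0.0, -1.0]]
wrist_force: [0.7, 0.3, -2.6]
gripper_width: 25.0
```

>>> move_arm(
  slide=[
    [0.005, 0.014, 0],
    [0, 0, 0],
  ],
  delta_rot=[
    [0, 0, 0],
    [0, 0, 0],
  ],
  gripper=[0, 0],
)

```text
t: 11.68
position: [504.1, -52.0, 67.9]
orientation: [[0.326, 0.945, 0.0], [0.945, -0.326, -0.0], [-0.0, 0.0, -1.0]]
wrist_force: [-0.6, -0.9, -2.7]
gripper_width: 25.2
```

>>> move_arm(
  slide=[
    [0.005, 0.014, 0],
    [0, 0, 0],
  ],
  delta_rot=[
    [0, 0, 0],
    [0, 0, 0],
  ],
  gripper=[0, 0],
)

```text
t: 11.92
position: [504.4, -51.3, 67.9]
orientation: [[0.326, 0.945, 0.0], [0.945, -0.326, 0.0], [0.0, 0.0, -1.0]]
wrist_force: [0.1, 0.1, -1.7]
gripper_width: 25.3
```

>>> move_arm(
  slide=[
    [0.005, 0.014, 0],
    [0, 0, 0],
  ],
  delta_rot=[
    [0, 0, 0],
    [0, 0, 0],
  ],
  gripper=[0, 0],
)

```text
t: 12.18
position: [504.6, -50.6, 67.9]
orientation: [[0.326, 0.945, 0.0], [0.945, -0.326, 0.0], [0.0, 0.0, -1.0]]
wrist_force: [-0.2, -0.1, -2.4]
gripper_width: 25.2
```

>>> move_arm(
  slide=[
    [0.005, 0.014, 0],
    [0, 0, 0],
  ],
  delta_rot=[
    [0, 0, 0],
    [0, 0, 0],
  ],
  gripper=[0, 0],
)

```text
t: 12.42
position: [504.7, -50.1, 67.9]
orientation: [[0.326, 0.945, -0.0], [0.945, -0.326, -0.0], [-0.0, -0.0, -1.0]]
wrist_force: [-1.3, -1.7, -1.9]
gripper_width: 25.5
```

>>> move_arm(
  slide=[
    [0.005, 0.014, 0],
    [0, 0, 0],
  ],
  delta_rot=[
    [0, 0, 0],
    [0, 0, 0],
  ],
  gripper=[0, 0],
)

```text
t: 12.68
position: [504.8, -50.0, 67.9]
orientation: [[0.326, 0.945, -0.001], [0.945, -0.326, -0.002], [-0.002, -0.0, -1.0]]
wrist_force: [-2.9, -7.6, -1.0]
gripper_width: 25.3
```

```bash
python3 snap.py top t9;python3 snap.py side s9;python3 - <<'E'
import cv2
a=cv2.imread('pics/t9.png')[170:250,180:320]
cv2.imwrite('pics/t9c.png',cv2.resize(a,None,fx=5,fy=5,interpolation=2))
a=cv2.imread('pics/s9.png')[130:260,170:330]
cv2.imwrite('pics/s9c.png',cv2.resize(a,None,fx=4,fy=4,interpolation=2))
E
```

```text
12.675 [504.76 -49.98  67.88] yaw 1.2383 z [-8.0e-04 -1.8e-03 -1.0e+00] F [-2.9 -7.6 -1. ] [-1.45  0.56 -0.03] 25.3 [-0.258  0.361 -0.432  0.778 -0.002  1.645]
12.725 [504.77 -50.01  67.87] yaw 1.2382 z [-8.0e-04 -1.8e-03 -1.0e+00] F [-3.3 -7.5 -0.9] [-1.33  0.59  0.02] 25.2 [-0.258  0.361 -0.432  0.778 -0.002  1.645]
```

View pics/s9c.png

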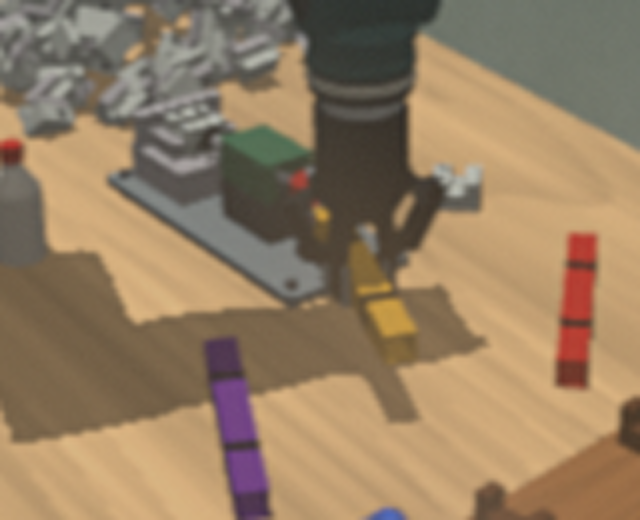

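View pics/t9c.png

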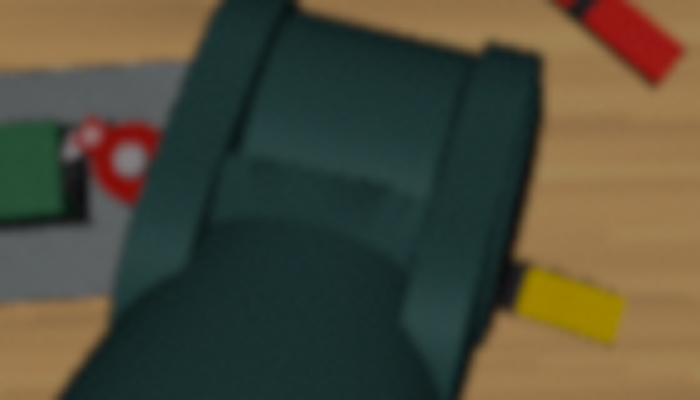

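Contact with the collar came at about 8 N, so the bar is home. The pivot follows from this, and the next script works out the arc.

Run:
```python
from h import *
s,d=pickle.load(open('pics/top0.pkl','rb'));print([onz(d,(206.2,201.4),z).round(1) for z in(75,85,95)])
r=160.2;P=np.array([556.9,101.0])
for i in range(24):
    a=-1.903+.05*i;f=lambda a:r*np.array([np.cos(a),np.sin(a)])
    print(round(.05*i,2),(P+f(a)).round(1),'next',((f(a+.05)-f(a))/50).round(4))
```

```text
[array([560.2, 101.7,  75. ]), array([559. ,  99.9,  85. ]), array([557.9,  98. ,  95. ])]
0.0 [504.7 -50.4] next [ 0.1527 -0.0484]
0.05 [512.3 -52.9] next [ 0.1549 -0.0407]
0.1 [520.  -54.9] next [ 0.1568 -0.033 ]
0.15 [527.9 -56.5] next [ 0.1582 -0.0251]
0.2 [535.8 -57.8] next [ 0.1593 -0.0171]
0.25 [543.7 -58.7] next [ 0.1599 -0.0092]
0.3 [551.7 -59.1] next [ 0.1602 -0.0012]
0.35 [559.8 -59.2] next [0.16   0.0069]
0.4 [567.8 -58.8] next [0.1595 0.0148]
0.45 [575.7 -58.1] next [0.1586 0.0228]
0.5 [583.7 -57. ] next [0.1572 0.0307]
0.55 [591.5 -55.4] next [0.1555 0.0385]
0.6 [599.3 -53.5] next [0.1534 0.0462]
0.65 [607.  -51.2] next [0.1509 0.0538]
0.7 [614.5 -48.5] next [0.148  0.0613]
0.75 [621.9 -45.4] next [0.1447 0.0686]
0.8 [629.1 -42. ] next [0.1411 0.0758]
0.85 [636.2 -38.2] next [0.1372 0.0827]
0.9 [643.1 -34.1] next [0.1329 0.0895]
0.95 [649.7 -29.6] next [0.1282 0.096 ]
1.0 [656.1 -24.8] next [0.1233 0.1023]
1.05 [662.3 -19.7] next [0.118  0.1083]
1.1 [668.2 -14.3] next [0.1124 0.1141]
1.15 [673.8  -8.5] next [0.1066 0.1196]
```

>>> move_arm(
  slide=[
    [-0.008, -0.023, 0],
    [0.153, -0.048, 0],
    [0.155, -0.041, 0],
    [0.157, -0.033, 0],
    [0, 0, 0],
  ],
  delta_rot=[
    [0, 0, 0],
    [0, 0, 0.417],
    [0, 0, 0.417],
    [0, 0, 0.417],
    [0, 0, 0],
  ],
  gripper=[0, 0, 0, 0, 0],
)

```text
t: 13.4
position: [526.0, -56.3, 67.2]
orientation: [[0.18, 0.984, -0.004], [0.984, -0.18, 0.0], [-0.0, -0.004, -1.0]]
wrist_force: [-13.3, -2.6, 3.0]
gripper_width: 25.4
```

```bash
cat > st.py <<'E'
from workcell import sensors
import numpy as np
s=sensors.read_state();p=s['position'];P=np.array([556.9,101.0]);v=p[:2]-P;R=s['orientation'];f=s['wrist_force']
a=np.arctan2(v[1],v[0]);u=v/np.linalg.norm(v);t=np.array([-u[1],u[0]])
print('t',s['t'],p.round(1),'r',np.linalg.norm(v).round(2),'phi',(a+1.903).round(4),'yaw',(np.arctan2(R[1,0],R[0,0])-1.2385).round(4),'tilt',R[:2,2].round(4),'Fr',(f[:2]@u).round(1),'Ft',(f[:2]@t).round(1),'Fz',f[2].round(1),'T',s['wrist_torque'].round(2))
E
python3 st.py
```

```text
t 13.4 [526.  -56.3  67.2] r 160.3 phi 0.1381 yaw 0.1514 tilt [-0.0044  0.0005] Fr 5.1 Ft -12.6 Fz 3.0 T [-0.19  2.22  0.29]
```

>>> move_arm(
  slide=[
    [0.158, -0.025, 0],
    [0.159, -0.017, 0],
    [0.16, -0.009, 0],
    [0.16, -0.001, 0],
    [0.16, 0.007, 0],
    [0.16, 0.015, 0],
    [0, 0, 0],
  ],
  delta_rot=[
    [0, 0, 0.417],
    [0, 0, 0.417],
    [0, 0, 0.417],
    [0, 0, 0.417],
    [0, 0, 0.417],
    [0, 0, 0.417],
    [0, 0, 0],
  ],
  gripper=[0, 0, 0, 0, 0, 0, 0],
)

```text
t: 14.28
position: [574.6, -58.6, 67.4]
orientation: [[-0.119, 0.993, -0.003], [0.993, 0.119, -0.001], [-0.001, -0.003, -1.0]]
wrist_force: [-9.3, -8.5, 1.5]
gripper_width: 25.2
```

```bash
python3 st.py
```

```text
t 14.275 [574.6 -58.6  67.4] r 160.57 phi 0.4428 yaw 0.4516 tilt [-0.0031 -0.0014] Fr 7.4 Ft -10.2 Fz 1.5 T [-1.37  1.7   0.66]
```

>>> move_arm(
  slide=[
    [0.159, 0.018, 0],
    [0.157, 0.026, 0],
    [0, 0, 0],
  ],
  delta_rot=[
    [0, 0, 0.417],
    [0, 0, 0.417],
    [0, 0, 0],
  ],
  gripper=[0, 0, 0],
)

```text
t: 14.65
position: [591.1, -56.0, 67.5]
orientation: [[-0.218, 0.976, -0.002], [0.976, 0.218, -0.0], [-0.0, -0.002, -1.0]]
wrist_force: [-4.0, -5.3, -2.7]
gripper_width: 25.1
```

```bash
python3 st.py
```

```text
t 14.65 [591.1 -56.   67.5] r 160.66 phi 0.5467 yaw 0.5517 tilt [-0.0017 -0.0004] Fr 4.3 Ft -5.0 Fz -2.7 T [-0.72  0.78  0.33]
```

>>> move_arm(
  slide=[
    [0.093, 0.023, 0],
    [0, 0, 0],
  ],
  delta_rot=[
    [0, 0, 0.25],
    [0, 0, 0],
  ],
  gripper=[0, 0],
)

```text
t: 14.9
position: [595.9, -54.9, 67.6]
orientation: [[-0.246, 0.969, -0.001], [0.969, 0.246, -0.0], [-0.0, -0.001, -1.0]]
wrist_force: [-3.0, -3.6, -1.9]
gripper_width: 25.4
```

```bash
python3 st.py
```

```text
t 14.9 [595.9 -54.9  67.6] r 160.65 phi 0.5773 yaw 0.581 tilt [-0.0011 -0.0004] Fr 2.7 Ft -3.8 Fz -1.9 T [-0.75  0.53  0.25]
```

>>> move_arm(
  slide=[
    [0.093, 0.026, 0],
    [0, 0, 0],
  ],
  delta_rot=[
    [0, 0, 0.25],
    [0, 0, 0],
  ],
  gripper=[0, 0],
)

```text
t: 15.15
position: [600.8, -53.5, 67.7]
orientation: [[-0.274, 0.962, -0.0], [0.962, 0.274, -0.0], [-0.0, -0.0, -1.0]]
wrist_force: [-2.2, -1.6, -2.9]
gripper_width: 25.3
```

```bash
python3 st.py
```

```text
t 15.15 [600.8 -53.5  67.7] r 160.61 phi 0.6091 yaw 0.6104 tilt [-0.0004 -0.0002] Fr 0.9 Ft -2.6 Fz -2.9 T [-0.72  0.24  0.14]
```

>>> move_arm(
  slide=[
    [0.092, 0.029, 0],
    [0, 0, 0],
  ],
  delta_rot=[
    [0, 0, 0.25],
    [0, 0, 0],
  ],
  gripper=[0, 0],
)

```text
t: 15.4
position: [605.8, -51.9, 67.9]
orientation: [[-0.303, 0.953, 0.0], [0.953, 0.303, 0.0], [-0.0, 0.001, -1.0]]
wrist_force: [0.7, -2.8, -2.6]
gripper_width: 25.2
```

```bash
python3 st.py
```

```text
t 15.4 [605.8 -51.9  67.9] r 160.51 phi 0.6415 yaw 0.6404 tilt [0.0005 0.0001] Fr 2.9 Ft -0.1 Fz -2.6 T [-0.65 -0.06  0.12]
```

>>> move_arm(
  slide=[
    [0.091, 0.032, 0],
    [0, 0, 0],
  ],
  delta_rot=[
    [0, 0, 0.25],
    [0, 0, 0],
  ],
  gripper=[0, 0],
)

```text
t: 15.65
position: [610.7, -50.1, 68.0]
orientation: [[-0.332, 0.943, 0.001], [0.943, 0.332, 0.0], [-0.0, 0.001, -1.0]]
wrist_force: [2.5, -2.7, -2.7]
gripper_width: 25.2
```

```bash
python3 st.py; python3 snap.py top t10;python3 - <<'E'
import cv2
a=cv2.imread('pics/t10.png')[170:250,180:320]
cv2.imwrite('pics/t10c.png',cv2.resize(a,None,fx=5,fy=5,interpolation=2))
E
```

```text
t 15.65 [610.7 -50.1  68. ] r 160.41 phi 0.6742 yaw 0.6712 tilt [0.001  0.0003] Fr 3.3 Ft 1.4 Fz -2.7 T [-0.47 -0.52 -0.15]
15.65 [610.7  -50.12  68.01] yaw 1.9097 z [ 1.e-03  3.e-04 -1.e+00] F [ 2.5 -2.7 -2.7] [-0.47 -0.52 -0.15] 25.2 [-2.150e-01  5.140e-01 -1.570e-01  8.990e-01  1.000e-03  1.017e+00]
```

View pics/t10c.png

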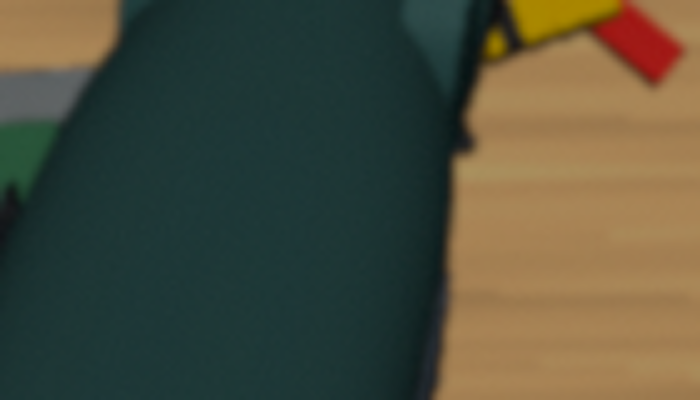

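>>> move_arm(
  slide=[
    [0.09, 0.034, 0],
    [0, 0, 0],
  ],
  delta_rot=[
    [0, 0, 0.25],
    [0, 0, 0],
  ],
  gripper=[0, 0],
)

```text
t: 15.95
position: [614.8, -48.7, 67.9]
orientation: [[-0.361, 0.933, 0.0], [0.933, 0.361, -0.0], [-0.0, 0.0, -1.0]]
wrist_force: [1.1, -4.1, -2.6]
gripper_width: 25.0
```

```bash
python3 st.py
```

```text
t 15.95 [614.8 -48.7  67.9] r 160.5 phi 0.7015 yaw 0.7016 tilt [ 0.0002 -0.0003] Fr 4.3 Ft -0.4 Fz -2.6 T [-0.77 -0.28 -0.06]
```

>>> move_arm(
  slide=[
    [0.06, 0.025, 0],
    [0, 0, 0],
  ],
  delta_rot=[
    [0, 0, 0.167],
    [0, 0, 0],
  ],
  gripper=[0, 0],
)

```text
t: 16.2
position: [617.3, -47.8, 67.8]
orientation: [[-0.379, 0.925, -0.001], [0.925, 0.379, -0.001], [-0.001, -0.001, -1.0]]
wrist_force: [-0.9, -7.8, -0.5]
gripper_width: 25.2
```

```bash
python3 st.py
```

```text
t 16.2 [617.3 -47.8  67.8] r 160.62 phi 0.7175 yaw 0.7209 tilt [-0.0008 -0.0011] Fr 6.9 Ft -3.8 Fz -0.5 T [-1.3   0.26  0.14]
```

The force reversed past the dead point at about 0.64 and then met firm resistance at about 0.71, so the lever is on its stop. I'll ease off and start withdrawing.

>>> move_arm(
  slide=[
    [-0.077, -0.052, 0],
    [0.02, -0.055, 0],
    [0.02, -0.055, 0],
    [0, 0, 0],
  ],
  delta_rot=[
    [0, 0, -0.23],
    [0, 0, 0],
    [0, 0, 0],
    [0, 0, 0],
  ],
  gripper=[0, 0, 0, 0],
)

```text
t: 16.7
position: [615.8, -55.6, 67.8]
orientation: [[-0.353, 0.936, -0.0], [0.936, 0.353, 0.0], [0.0, 0.0, -1.0]]
wrist_force: [-0.6, -0.9, -1.1]
gripper_width: 25.0
```

```bash
python3 st.py
```

```text
t 16.7 [615.8 -55.6  67.8] r 167.34 phi 0.6917 yaw 0.6931 tilt [-0.      0.0001] Fr 0.6 Ft -0.9 Fz -1.1 T [ 0.02 -0.    0.01]
```

>>> move_arm(
  slide=[
    [0.071, -0.187, 0],
    [0.071, -0.187, 0],
    [0.071, -0.187, 0],
  ],
  delta_rot=[
    [0, 0, 0],
    [0, 0, 0],
    [0, 0, 0],
  ],
  gripper=[0, 0, 0],
)

```text
t: 17.08
position: [626.7, -84.4, 67.8]
orientation: [[-0.353, 0.936, 0.0], [0.936, 0.353, -0.0], [-0.0, 0.0, -1.0]]
wrist_force: [-0.1, 0.4, -2.1]
gripper_width: 25.0
```

```bash
python3 st.py
```

```text
t 17.075 [626.7 -84.4  67.8] r 198.11 phi 0.6921 yaw 0.6929 tilt [ 0.0001 -0.0001] Fr -0.4 Ft 0.0 Fz -2.1 T [ 0.04  0.04 -0.01]
```

>>> move_arm(
  slide=[
    [0.071, -0.187, 0],
    [0.071, -0.187, 0],
    [0.071, -0.187, 0],
    [0.071, -0.187, 0],
    [0.071, -0.187, 0],
    [0.071, -0.187, 0],
    [0, 0, 0],
  ],
  delta_rot=[
    [0, 0, 0],
    [0, 0, 0],
    [0, 0, 0],
    [0, 0, 0],
    [0, 0, 0],
    [0, 0, 0],
    [0, 0, 0],
  ],
  gripper=[0, 0, 0, 0, 0, 0, 0],
)

```text
t: 17.95
position: [647.8, -140.4, 67.8]
orientation: [[-0.352, 0.936, 0.0], [0.936, 0.352, -0.0], [-0.0, 0.0, -1.0]]
wrist_force: [0.3, -0.8, -2.2]
gripper_width: 25.0
```

```bash
python3 st.py;python3 snap.py top t11;python3 snap.py wrist w11
```

```text
t 17.95 [ 647.8 -140.4   67.8] r 257.93 phi 0.6925 yaw 0.6925 tilt [ 0.0001 -0.0001] Fr 0.9 Ft 0.0 Fz -2.2 T [-0.02  0.03  0.02]
17.95 [ 647.84 -140.37   67.77] yaw 1.931 z [ 1.e-04 -1.e-04 -1.e+00] F [ 0.3 -0.8 -2.2] [-0.02  0.03  0.02] 25.0 [-0.336  0.591 -0.009  0.971 -0.     0.874]
18.0 [ 647.63 -139.86   67.76] yaw 1.9313 z [-1.e-04  1.e-04 -1.e+00] F [ 0.2  0.6 -2.8] [ 0.05 -0.    0.01] 25.1 [-0.336  0.591 -0.009  0.971  0.     0.875]
```

View pics/t11.png

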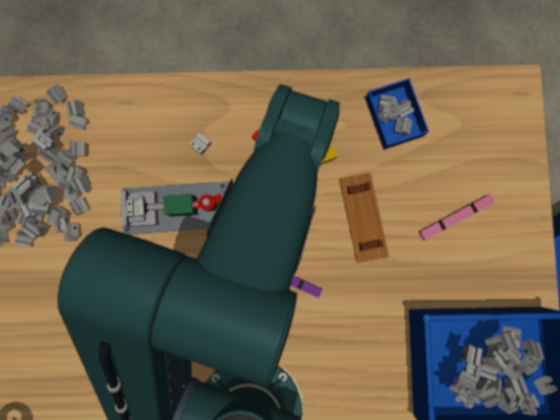

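View pics/w11.png

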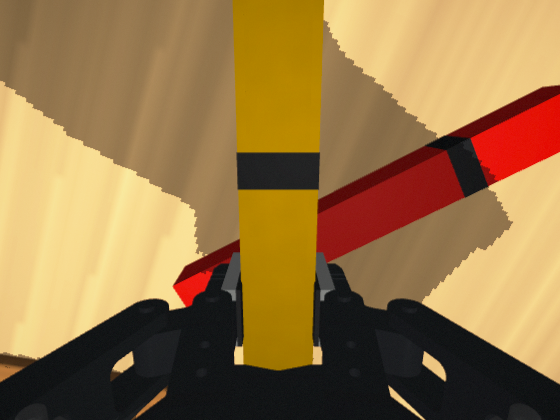

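The lever is hidden by the arm for now. I'll lift, carry the bar back above the rest, and check the lever from there.

>>> move_arm(
  slide=[
    [0, 0, 0.4],
    [0, 0, 0.4],
    [-0.168, -0.244, 0],
    [-0.168, -0.244, 0],
    [-0.168, -0.244, 0],
    [-0.168, -0.244, 0],
    [-0.168, -0.244, 0],
    [-0.168, -0.244, 0],
    [-0.168, -0.244, 0],
    [-0.168, -0.244, 0],
    [-0.168, -0.244, 0],
  ],
  delta_rot=[
    [0, 0, 0],
    [0, 0, 0],
    [0, 0, -0.985],
    [0, 0, -0.985],
    [0, 0, -0.985],
    [0, 0, -0.985],
    [0, 0, -0.985],
    [0, 0, -0.985],
    [0, 0, -0.985],
    [0, 0, -0.985],
    [0, 0, -0.985],
  ],
  gripper=[0, 0, 0, 0, 0, 0, 0, 0, 0, 0, 0],
)

```text
t: 19.42
position: [571.7, -249.3, 108.0]
orientation: [[0.649, 0.761, -0.0], [0.761, -0.649, 0.0], [0.0, -0.0, -1.0]]
wrist_force: [1.0, 0.4, -2.8]
gripper_width: 25.4
```

>>> move_arm(
  slide=[
    [-0.168, -0.244, 0],
    [-0.168, -0.244, 0],
    [-0.168, -0.244, 0],
    [-0.168, -0.244, 0],
    [-0.168, -0.244, 0],
    [-0.168, -0.244, 0],
    [0, 0, 0],
    [0, 0, 0],
    [0, 0, 0],
  ],
  delta_rot=[
    [0, 0, -0.985],
    [0, 0, -0.985],
    [0, 0, -0.985],
    [0, 0, -0.985],
    [0, 0, -0.985],
    [0, 0, -0.985],
    [0, 0, 0],
    [0, 0, 0],
    [0, 0, 0],
  ],
  gripper=[0, 0, 0, 0, 0, 0, 0, 0, 0],
)

```text
t: 20.55
position: [522.0, -322.0, 107.9]
orientation: [[0.987, 0.16, 0.0], [0.16, -0.987, 0.0], [0.0, -0.0, -1.0]]
wrist_force: [-0.2, -0.4, -3.1]
gripper_width: 25.1
```

```bash
python3 snap.py wrist w12;python3 snap.py top t12;python3 - <<'E'
import cv2
a=cv2.imread('pics/t12.png')[170:245,110:270]
cv2.imwrite('pics/t12c.png',cv2.resize(a,None,fx=5,fy=5,interpolation=2))
E
```

```text
20.55 [ 521.96 -322.05  107.9 ] yaw 0.1609 z [ 1.e-04  1.e-04 -1.e+00] F [-0.2 -0.4 -3.1] [-0.04  0.03  0.04] 25.1 [-0.686  0.483 -0.093  0.995  0.     2.295]
20.6 [ 521.92 -322.1   107.89] yaw 0.1605 z [ 0.e+00  1.e-04 -1.e+00] F [-0.6 -1.3 -3.2] [ 0.02 -0.02 -0.03] 25.1 [-0.686  0.483 -0.093  0.995  0.     2.295]
```

View pics/t12c.png

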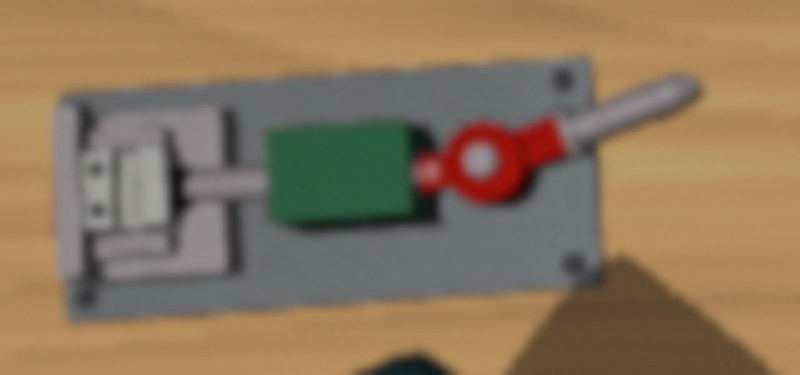

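View pics/w12.png

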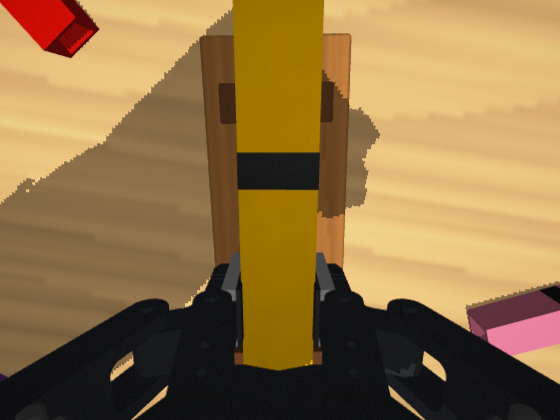

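The top view shows the lever staying closed and the pad on the casting. In the wrist view the bar is centred over the rest. Lowering it now.

>>> move_arm(
  slide=[
    [0, -0.02, -0.4],
    [0, 0, -0.4],
    [0, 0, -0.3],
    [0, 0, -0.1],
    [0, 0, -0.06],
    [0, 0, -0.04],
    [0, 0, 0],
  ],
  delta_rot=[
    [0, 0, -0.017],
    [0, 0, 0],
    [0, 0, 0],
    [0, 0, 0],
    [0, 0, 0],
    [0, 0, 0],
    [0, 0, 0],
  ],
  gripper=[0, 0, 0, 0, 0, 0, 0],
)

```text
t: 21.52
position: [521.8, -323.7, 43.2]
orientation: [[0.988, 0.156, 0.0], [0.156, -0.988, -0.0], [0.0, 0.0, -1.0]]
wrist_force: [-0.5, 0.5, -2.9]
gripper_width: 25.3
```

```bash
python3 st.py
```

```text
t 21.525 [ 521.8 -323.7   43.2] r 426.15 phi 0.2496 yaw -1.0818 tilt [ 0.0003 -0.0002] Fr -0.5 Ft -0.5 Fz -2.9 T [0.01 0.04 0.01]
```

>>> move_arm(
  slide=[
    [0, 0, -0.02],
    [0, 0, -0.016],
    [0, 0, 0],
  ],
  delta_rot=[
    [0, 0, 0],
    [0, 0, 0],
    [0, 0, 0],
  ],
  gripper=[0, 0, 0],
)

```text
t: 21.9
position: [521.7, -323.7, 41.2]
orientation: [[0.988, 0.156, 0.0], [0.156, -0.988, -0.0], [0.0, 0.0, -1.0]]
wrist_force: [-1.1, 0.6, 0.7]
gripper_width: 25.1
```

Fz rose from -2.9 to +0.7, so the bar is on the saddles. Releasing it.

>>> move_arm(
  slide=[
    [0, 0, 0],
    [0, 0, 0],
    [0, 0, 0],
    [0, 0, 0],
    [0, 0, 0],
    [0, 0, 0],
    [0, 0, 0.2],
    [0, 0, 0.4],
    [0, 0, 0.8],
    [0, 0, 0.8],
    [0, 0, 0],
    [0, 0, 0],
  ],
  delta_rot=[
    [0, 0, 0],
    [0, 0, 0],
    [0, 0, 0],
    [0, 0, 0],
    [0, 0, 0],
    [0, 0, 0],
    [0, 0, 0],
    [0, 0, 0],
    [0, 0, 0],
    [0, 0, 0],
    [0, 0, 0],
    [0, 0, 0],
  ],
  gripper=[0.3, 0.6, 1, 1, 1, 1, 1, 1, 1, 1, 1, 1],
)

```text
t: 23.4
position: [521.5, -323.5, 151.0]
orientation: [[0.988, 0.156, -0.0], [0.156, -0.988, 0.0], [-0.0, -0.0, -1.0]]
wrist_force: [-0.2, -0.6, -0.5]
gripper_width: 85.7
```

```bash
python3 snap.py wrist w13;python3 snap.py side s13;python3 snap.py top t13
python3 - <<'E'
import cv2
a=cv2.imread('pics/t13.png')[170:245,110:270]
cv2.imwrite('pics/t13c.png',cv2.resize(a,None,fx=5,fy=5,interpolation=2))
from h import *
s,d=pickle.load(open('pics/w13.pkl','rb'))
m=mask(d,(20,150,40),(32,255,255),(210,0,345,370))
W=[]
for r in range(60,270,10):
    c=np.where(m[r]>0)[0]
    if len(c)>25:W.append(onz(d,((c.min()+c.max())/2,r),56,s))
W=np.array(W);a=np.polyfit(W[:,0],W[:,1],1);print('bar ang',np.arctan(a[0]),'y at 521.7',np.polyval(a,521.7))
E
```

```text
23.4 [ 521.5  -323.51  150.97] yaw 0.1566 z [-1.e-04  1.e-04 -1.e+00] F [-0.2 -0.6 -0.5] [ 0.04 -0.04  0.01] 85.7 [-0.688  0.456 -0.016  1.099  0.     2.297]
23.45 [ 521.28 -323.34  150.44] yaw 0.1566 z [-9.e-04  7.e-04 -1.e+00] F [-0.7  0.5 -0.7] [0.06 0.02 0.02] 85.3 [-0.688  0.456 -0.017  1.099 -0.     2.297]
23.5 [ 521.18 -323.3   150.19] yaw 0.1566 z [-0.0013  0.001  -1.    ] F [ 0.2 -0.6  0.4] [0.   0.04 0.05] 85.0 [-0.688  0.457 -0.017  1.099 -0.     2.297]
bar ang 0.1549990858998964 y at 521.7 -325.3522216489724
```

View pics/w13.png

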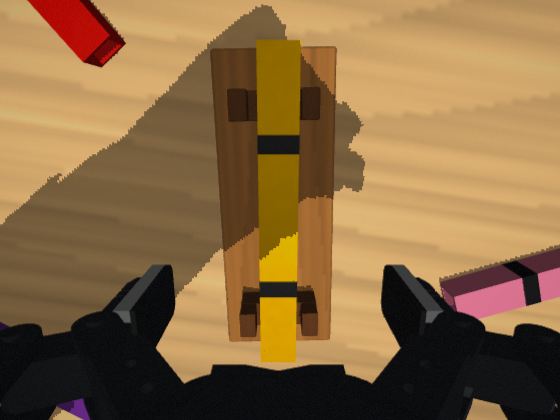

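View pics/t13.png

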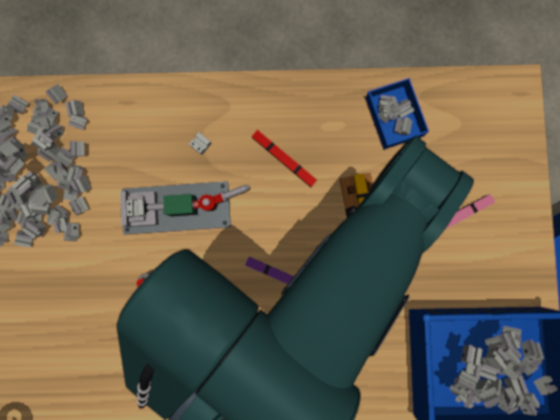

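View pics/s13.png

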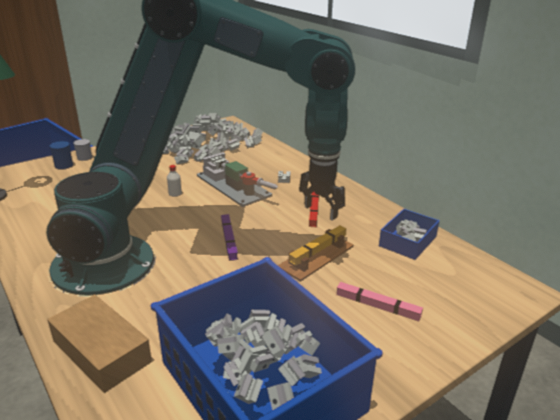

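The bar lies flat between the cheeks of both saddles: its bands are at rows 144 and 289, at about the same place as at the start. The lever is still closed and the bystanders haven't moved. I'll let the arm settle and hand in.

>>> move_arm(
  slide=[
    [0, 0, 0.3],
    [0, 0, 0],
    [0, 0, 0],
    [0, 0, 0],
  ],
  delta_rot=[
    [0, 0, 0],
    [0, 0, 0],
    [0, 0, 0],
    [0, 0, 0],
  ],
  gripper=[1, 1, 1, 1],
)

```text
t: 24.05
position: [521.5, -323.6, 165.9]
orientation: [[0.988, 0.156, -0.0], [0.156, -0.988, 0.0], [-0.0, -0.0, -1.0]]
wrist_force: [0.2, -0.2, -0.8]
gripper_width: 85.4
```

```bash
python3 -c "
from workcell import job_done
print(job_done())"
```

```text
the job is handed in; nothing more can be done
None
```

The clamp is closed and the yellow bar is back in its rest. I handed the job in at about 24 s of the 69 s allowed; no verdict is reported.

- **Fitting the bar:** I slid it over the handle until it met the collar at about 8 N.
- **Throwing the lever:** I swung it with the bar, against at most about 13 N at the readings. The force reversed at about 0.64 rad (the dead point), and the lever met its stop at about 0.70–0.72 rad, where I pushed only about 4 N.
- **Pulling off and returning:** The bar came off with no noticeable force, and I laid it on the saddles.

**Last checks:**
- **Lever:** the top view showed it still closed with the bar off. Where it first came into view, the pad was on the casting.
- **Bar:** the wrist view showed it between the cheeks of both saddles. Its angle was 0.155 rad, against 0.158 at the start, and it lay about 1 mm from its starting place.
- **Bystanders:** the other castings, the oil bottle and the spare bars looked untouched. The last top view partly hid the oil bottle behind the arm, but the side view showed it standing.
- **Disagreements:** the wrist camera's sideways offset differed by about 1 mm between pictures, so I aligned the bar to the handle within a single picture. The collar came about 3 mm further in than I had estimated, and I found it by force.

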